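# Open the fume damper fully and start the fan

### The job

The rectangular tin pan on one of the two slabs is about to be brazed: open the fume damper of the duct behind that pan by pushing its lever with the fingertips, past the half-open click, right round to the fully open stop. Then press the fan's start button (the low flat one, not the mushroom-headed stop). Grasp and lift nothing, keep the other damper shut, do not start the fan before the damper is open, and leave the pan and everything else on the bench where it is.

Things in the scene. Friction and masses are not known exactly. Their poses are not given: they have to be found in the camera images.
- extractor: The fixed fume-extraction run: two bare steel ducts, collecting box and fan. Origin on the bench midway between the ducts; x runs along the ducts from the hoods to the box, y to the left duct, z up. Ducts 80 mm in diameter, axes at y = +110 and -110 mm, 100 mm up. Box: near face at x = 180, top at 165 mm. Fan: x 150 to 460, y -560 to -330, 240 mm high.
- slab_left (a point): Centre of the top of the 130 x 150 x 24 mm brick slab before the left (+y) duct's bell hood, 24 mm above the bench. The hood is 124 mm across, its mouth 72 mm beyond this point (extractor x = -98 mm), its rim's top 162 mm above the bench.
- slab_right (a point): The same for the right (-y) duct and hood.
- pan_mid (a point): Centre of the rectangular open tin pan (95 x 130 x 45 mm, half-way up). It stands on one of the two slabs, within 25 mm of its centre. Loose, about 0.35 kg.
- damper_left (a joint): Angle (rad) of the left lever, turning level on an upright spindle on top of the duct. 0 = shut, pointing to the extractor's +y; grows clockwise seen from above; 0.785 = half-open notch (clicks; resists before and after); 1.571 = fully open, pointing to the collecting box (+x), hard stop. A spring index draws it to the nearest notch. Pushing at the grip takes up to 6 N. Starts at 0 to 0.03.
- damper_right (a joint): Angle (rad) of the right duct's damper lever: the same part, the same way round, the same values as damper_left.
- damper_left_pivot (a point): On the left lever's upright spindle axis, at the height of the middle of the grip (168 mm above the bench).
- damper_right_pivot (a point): On the right lever's upright spindle axis, at the height of the middle of the grip (168 mm above the bench).
- damper_left_grip (a point): Middle of the left lever's black round grip: 18 mm thick, 52 mm long along the lever, from 73 to 125 mm from the spindle axis (this point: 99 mm). Its underside is 159 mm above the bench, 19 mm over the duct's top. Nearer than 70 mm to the spindle: a notched arc plate (top 152 mm) and a plunger on the lever (top 182 mm).
- damper_right_grip (a point): Middle of the right lever's grip: the same part and sizes.
- fan_start_top (a point): Centre of the top of the start button: flat, 26 mm across, in a 42 mm steel collar, standing 6 mm above it and 83 mm above the bench, on the lid of the fixed push-button station (grey box 135 x 85 mm, 65 mm high, long way about along x). Goes straight down 6 mm, about 5 N at the bottom, springs back.
- fan_start (a joint): How far the start button is pressed: 0 = out, 0.006 m = fully down; the fan starts when it is pressed by more than 0.004.
- fan_stop_top (a point): Centre of the top of the stop button, a mushroom head 37 mm across beyond the start button (farther from the robot), 63 mm from it centre to centre, 95 mm above the bench.
- fan_stop (a joint): How far the stop button is pressed: 0 = out, 0.006 m = fully down. Not to be pressed.
- mug: White mug, 76 mm across, 80 mm high, on the slab that the pan is not on. Loose. Origin under its centre.
- flux_jar: Amber jar, 52 mm across, 60 mm high, on the bench between the two ducts. Loose. Origin under its centre.
- torch: Black hand torch standing on its 84 mm round foot, 175 mm high, to the left of the extractor. Loose. Origin under its foot.
- hammer: Hammer lying on the bench to the left of the extractor, 220 mm long. Loose. Origin under it.
- pliers: Pliers lying on the bench between the two slabs, about 160 mm long. Loose. Origin under their joint.
- rivet_tray: Shallow wooden tray of rivets, 100 x 140 x 30 mm, fixed on the bench on the other side from the push-button station. Origin under its centre.
Not all that is in view belongs to the job. What is shaped like the part that bears fan_start_top but orange or red is not meant.

How it is judged:
By the outcome, as a careful person would: the job done as asked, in the order asked, and still so for the second after the job is handed in, with the robot touching nothing.
It also fails if it takes over 46 s, if anything falls off the work surface, if the arm or the gripper's body presses on something with over 40 N, if the wrist force passes 120 N, or if a joint passes its speed limit or range.

### The arm

A 7-joint arm with a two-finger parallel gripper is mounted at the origin on the work surface. World frame = base frame: x ahead of the robot, y to its left, z up, the work surface at z = 0. Lengths are in mm, angles in rad, forces in N, time in s.
With the tool pointing down it reaches from about 350 to 900 mm from the base axis. Payload 19.9 kg.
Tool frame: the origin (TCP) lies at the very end of the fingers, on their centre line; the grasp point (between the pads) lies 19 mm behind it; z points along the fingers, y is the line along which they close (so a half turn about z gives the same grasp; the last joint's range is limited). The gripper opens to 94 mm and grips with 3 to 60 N. Pads are 16 mm wide; open, the fingers measure 119 mm over their backs; the gripper's body (75 mm by 177 mm) begins 78 mm behind the grasp point.
Start: joints at [-1.373, 0.417, -0.01, 1.614, 0.005, 1.111, -0.053], TCP at [148.434, 607.096, 205.425] pointing down, gripper open.
Joint ranges: [-2.81, 2.81], [-0.39, 2.02], [-1.27, 1.25], [0.06, 2.57], [-1.19, 4.33], [0.19, 2], [-2.82, 2.82]. Speed limits (rad/s): [1.89, 1.89, 2.39, 2.39, 3.01, 3.01, 3.01].

### API

Orientations are given as a unit quaternion [x, y, z, w].
In Python, from plant import sense, grab_frame, sign_off gives the robot as it stands.
- The arm moves only by the shell command python3 -m creep 'ROWS' [FORCE]. ROWS is JSON, a list of rows, each an object of numbers: "dx", "dy", "dz": the shift along the tool's x, y, z in units of 750 mm (1.0 is 750 mm); "ax", "ay", "az": the turn, a rotation vector about the tool's x, y, z in units of pi rad (1.0 is pi rad); "fingers": the opening, from -1 (shut) to 1 (fully open). A call has 1 to 20 rows; each row is the pose to reach, as a shift and turn from the pose commanded when the call began, along the tool's axes at that moment, turning the shorter way round; what a row does not reach only later rows make up. A row lasts 1/12 s, in which the tool goes at most 41.7 mm and 7.16 degrees, less where a joint would pass 70% of its speed; a pose out of reach is approached as far as the arm can. A call with a number of a shift or a turn outside -1 to 1 is refused whole. A call with a gripper value outside its range is refused whole. The fingers move at their own pace and stop on an object; FORCE is the grip in N (left out, the last holds). Time passes only in rows, so rows that repeat a pose let the fingers close. It gives the time, the measured TCP pose, the force, the opening and the grip force at its end, in the units of the state.
- sense(): the state, without advancing time (a new reading comes with each control period).
- grab_frame(name): name is "side" or "top" or "wrist"; returns a dict with "img" (420x560x3 uint8, red, green, blue), "range_z" (420x560 float32, mm along the optical axis (not along the pixel's ray), 0 where there is no reading), "mtx" (3x3 intrinsics, pixels), "k1" (the pictures are not rectified: a ray, as slopes to the right and down, at radius r is drawn at 1 + k1 r^2 times it, then the intrinsics apply), "xyz" and "rotation" of the camera in the world; the wrist camera has in their place "T_tool_cam" (4x4, takes a point from camera to tool coordinates, whose origin is the TCP and whose axes are the flange's). Camera axes: x right, y down, z forward; pixel columns grow to the right and rows downward; lengths in mm; the calibration is good to about 2 mm. A picture is of the moment at which its call begins: read the wrist's pose just before it.
- sign_off(): hands the job in; it is judged then, once.
The state is a dict: "time": time; "joint_pos": joint angles; "qvel": joint speeds; "effort": joint torques, N m; "ee_pos": TCP position; "orientation": TCP orientation; "ft_force": force on the tool from outside, world axes, zero at the start; "torque": the same for the moment, N m; "width": finger opening in mm; "gripper_force": force on a finger pad.
Only numpy, scipy, OpenCV 4.12 (cv2) and the standard library are available. Lean on these libraries where they do the work, as an engineer would, in place of code of your own. Each camera call takes 0.05 s, during which the arm holds its last target. There are 200 camera calls.

## Working session

There is one attempt and no reset: what is moved stays moved. The work goes in short steps, Python scripts to look and compute and a shell command to move; the robot and the scene stay as the last step left them, time stands still between calls to the robot, and variables do not carry over. Pictures are saved under pics/ and viewed, at most 10 in all, crops included, and the job is handed in when it is done.

```bash
mkdir -p pics; ls; cat > h.py <<'E'
import numpy as np, cv2
from plant import sense, grab_frame
def save(n,f): cv2.imwrite(f'pics/{n}.png',f['img'][:,:,::-1]); np.savez(f'pics/{n}.npz',**f)
def load(n): return dict(np.load(f'pics/{n}.npz'))
def rays(f,uv):
    uv=np.asarray(uv,float).reshape(-1,1,2); d=np.array([float(f['k1']),0,0,0])
    p=cv2.undistortPoints(uv,f['mtx'],d)[:,0]
    return np.c_[p,np.ones(len(p))]
def pts(f,uv):
    r=rays(f,uv); uv=np.asarray(uv,int).reshape(-1,2)
    return (r*f['range_z'][uv[:,1],uv[:,0]][:,None])@f['rotation'].T+f['xyz']
def onplane(f,uv,z):
    d=rays(f,uv)@f['rotation'].T; return f['xyz']+d*((z-f['xyz'][2])/d[:,2])[:,None]
E
python3 - <<'E'
from h import *
for n in ('top','side'):
    f=grab_frame(n); save(n+'0',f); print(n,f['xyz'],f['rotation'].round(3).tolist(),f['mtx'].round(1).tolist(),f['k1'],f['rotation'].shape)
print(sense())
E
```

```text
pics
top [ 314.13764861  -19.42386902 1718.79718012] [-0.706, 0.707, -0.03, 0.031] [[543.9, 0.0, 278.1], [0.0, 543.9, 208.0], [0.0, 0.0, 1.0]] -0.0802065463801503 (4,)
side [ 140.65432008 -858.38479272 1176.92350419] [0.925, -0.162, 0.067, -0.338] [[470.7, 0.0, 273.5], [0.0, 470.7, 212.9], [0.0, 0.0, 1.0]] 0.04797570520944381 (4,)
{'time': 0.1, 'joint_pos': array([-1.37249419,  0.41793385, -0.01031254,  1.61406255,  0.0046731 ,
        1.11070463, -0.0530002 ]), 'qvel': array([ 0.0004858 , -0.00195992,  0.00082305, -0.00224485, -0.00210643,
       -0.00010696,  0.00064411]), 'effort': array([ 1.15258776e-03, -8.52581120e+01,  6.40393719e-01, -4.26693213e+01,
       -4.88643860e-02,  1.64328958e-02, -1.97466295e-05]), 'ee_pos': array([148.3648181 , 606.80694669, 204.89719739]), 'orientation': array([ 1.19611815e-01,  9.92820588e-01, -5.40915046e-04, -3.65529817e-05]), 'ft_force': array([-0.10982165,  0.86384644,  0.87098021]), 'torque': array([-0.01086743, -0.04542851, -0.00697258]), 'gripper_force': 0.0, 'width': 93.68391613163467}
```

View pics/top0.png

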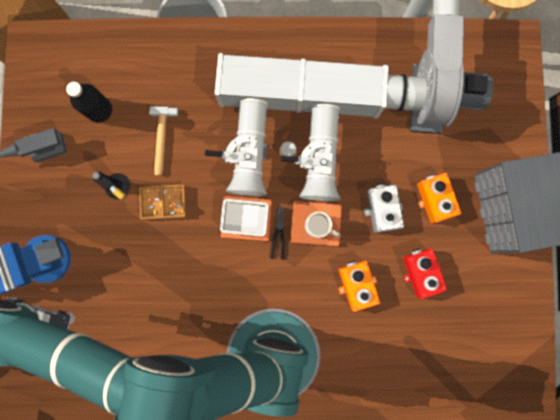

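View pics/side0.png

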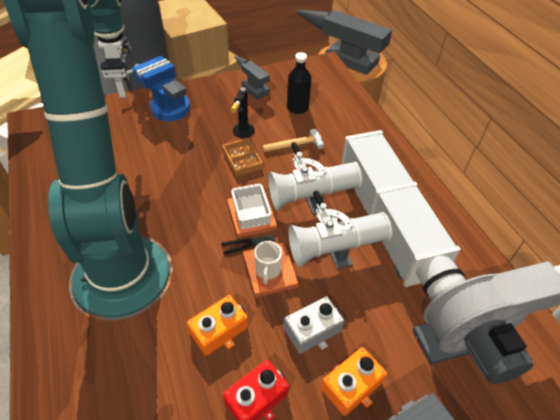

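The pan sits on the left slab (top view, 245,218), so the left damper is the one to open (its grip is at about 213,154). The grey station is at (385,208).

```bash
cat >> h.py <<'E'
from scipy.spatial.transform import Rotation as R
def cam(n):
    f=load(n); f['rotation']=R.from_quat(f['rotation']).as_matrix(); return f
E
python3 - <<'E'
from h import *
f=cam('top0'); im=f['img']
v,u=np.mgrid[0:420,0:560]; uv=np.c_[u.ravel(),v.ravel()]
P=pts(f,uv).reshape(420,560,3); Z=P[...,2]
print('bench z',np.median(Z[240:260,200:240]))
# duct rows: ridge from depth between u 230..275 and 305..345, z>115
for a,b in((232,272),(300,345)):
    m=np.zeros(Z.shape,bool); m[108:132,a:b]=1; m&=(Z>110)&(Z<150)
    Q=P[m]; print('duct',len(Q),Q[:,2].max())
    # x-slices: mid y of the pts
    for x in np.unique(Q[:,0].round(-1)):
        s=Q[abs(Q[:,0]-x)<5]; 
        if len(s)>20: print(x,s[:,1].min().round(1),s[:,1].max().round(1),((s[:,1].min()+s[:,1].max())/2).round(1))
# box near edge
m=(Z>155)&(Z<175); m[:, :215]=0; m[:,388:]=0; m[120:]=0
Q=P[m]; c,s,a=cv2.minAreaRect(Q[:,:2].astype(np.float32)); print('box',c,s,a,np.median(Q[:,2]),cv2.boxPoints((c,s,a)).round(1).tolist())
# black grips
g=(im.max(2)<60)
for a,b in((195,240),(275,312)):
    m=np.zeros_like(g); m[140:165,a:b]=g[140:165,a:b]
    n,l,st,ce=cv2.connectedComponentsWithStats(m.astype(np.uint8))
    for i in range(1,n):
        if st[i,4]>15: print('grip',st[i],ce[i],onplane(f,ce[i],168),np.median(Z[l==i]))
big=cv2.resize(im[95:245,190:415],None,fx=3.5,fy=3.5,interpolation=cv2.INTER_CUBIC)
cv2.imwrite('pics/crop1.png',big[:,:,::-1])
s=cam('side0'); b2=cv2.resize(s['img'][130:350,260:400],None,fx=2.7,fy=2.7,interpolation=cv2.INTER_CUBIC); cv2.imwrite('pics/crop2.png',b2[:,:,::-1])
E
```

```text
bench z -0.6618809216996624
duct 605 148.56246922114224
680.0 31.4 100.3 65.8
690.0 25.6 100.7 63.2
700.0 25.5 101.0 63.3
710.0 22.6 101.1 61.9
720.0 25.5 101.2 63.3
730.0 22.7 98.3 60.5
740.0 22.5 98.2 60.3
750.0 22.5 98.0 60.3
duct 590 147.66862923082135
680.0 -186.5 -123.4 -155.0
690.0 -191.3 -118.5 -154.9
700.0 -191.2 -118.9 -155.1
710.0 -191.0 -121.4 -156.2
720.0 -194.7 -121.6 -158.2
730.0 -194.3 -121.9 -158.1
740.0 -194.8 -122.0 -158.4
750.0 -197.5 -122.3 -159.9
box (827.5284423828125, -87.91314697265625) (507.93487548828125, 126.0342025756836) 85.72892761230469 164.57814353449794 [[745.7999877929688, -336.5], [871.5, -345.8999938964844], [909.2999877929688, 160.6999969482422], [783.5999755859375, 170.0]]
grip [206 151  16   5  57] [213.47368421 153.03508772] [[608.85605011 170.22177995 168.        ]] 175.72837115584116
grip [282 157  15   5  69] [289.13043478 158.82608696] [[591.32750202 -48.62009193 168.        ]] 175.0746909700781
```

View pics/crop1.png

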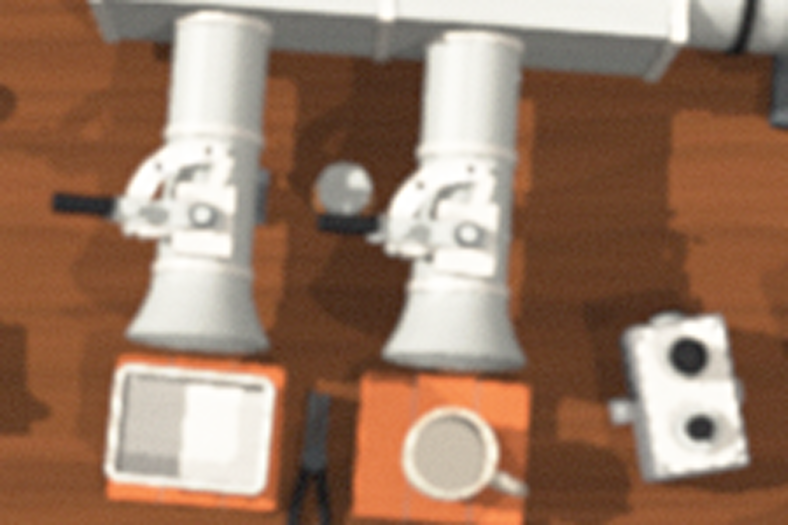

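View pics/crop2.png

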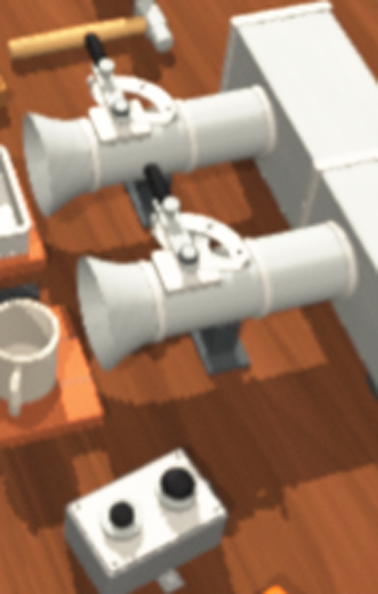

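Crop 1 shows the left grip at crop pixel (85,205), the spindle at (203,213), and the start button as the smaller collared one at (700,428). The stop button is at (690,356), farther away. Crop 2 shows the same layout, with start at (122,514) and stop at (178,484). Next I'll triangulate across the two views.

```bash
cat > m.py <<'E'
from h import *
t,s=cam('top0'),cam('side0')
def blob(f,c,r,th=75):
    u,v=map(int,c); g=f['img'][v-r:v+r+1,u-r:u+r+1].max(2)<th
    n,l,st,ce=cv2.connectedComponentsWithStats(g.astype(np.uint8))
    i=1+np.argmax(st[1:,4]); return ce[i]+[u-r,v-r],st[i]
def tri(a,b):
    o1,d1=t['xyz'],(rays(t,a)@t['rotation'].T)[0]; o2,d2=s['xyz'],(rays(s,b)@s['rotation'].T)[0]
    k=np.linalg.lstsq(np.c_[d1,-d2],o2-o1,rcond=None)[0]; p,q=o1+k[0]*d1,o2+k[1]*d2
    return (p+q)/2,np.linalg.norm(p-q)
o=lambda x,y,k,a,b:(a+x/k,b+y/k)
for n,a,b,r,z in(('gripL',(213.5,153),(295,148),11,168),('gripR',(289,159),(318,197),11,168),('start',(390,217),(305,320.4),7,83),('stop',(387,197),(326,309),9,95)):
    (p,sp),(q,sq)=blob(t,a,r),blob(s,b,r)
    X,e=tri(p,q); print(n,p.round(1),sp[2:],q.round(1),sq[2:],X.round(1),'gap',e.round(1),'top-plane',onplane(t,p,z).round(1),'side-plane',onplane(s,q,z).round(1))
p,q=o(203,213,3.5,190,95),o(119,108,2.7,260,130)
X,e=tri(p,q); print('spindleL',X.round(1),e.round(1),onplane(t,p,X[2]).round(1))
E
python3 m.py
```

```text
gripL [213.6 153.2] [16  6 73] [294.7 147.4] [ 7 10 46] [606.3 169.8 171.9] gap 2.6 top-plane [[608.3 170.  168. ]] side-plane [[606.8 174.  168. ]]
gripR [288.9 158.9] [17  7 88] [316.  198.9] [ 13  18 136] [589.  -47.  161.9] gap 6.6 top-plane [[591.1 -47.9 168. ]] side-plane [[583.  -51.4 168. ]]
start [389.6 217.1] [ 6  5 27] [304.6 320.5] [ 8  8 53] [ 428.  -354.6   76.9] gap 1.2 top-plane [[ 428.2 -353.5   83. ]] side-plane [[ 425.9 -357.2   83. ]]
stop [386.3 196.4] [ 9  9 64] [325.4 309. ] [12 11 98] [ 490.5 -344.7   82.1] gap 1.6 top-plane [[ 489.9 -342.4   95. ]] side-plane [[ 485.6 -350.6   95. ]]
spindleL [598.6  70.8 166.3] 4.0 [[600.6  70.3 166.3]]
```

Everything agrees with the text: the grips are 219 mm apart, start and stop are 62.5 mm apart, and the yaw is about -0.075 rad. Pivot is about (600.5, 71). Now I'll compute the approach.

```bash
cat > go.py <<'E'
from h import *
yaw=-0.075; ex=np.array([np.cos(yaw),np.sin(yaw),0]); ey=np.array([-ex[1],ex[0],0]); PIV=np.array([600.5,71,0])
def rel(targets,p=None,q=None):
    s=sense(); M=R.from_quat(s['orientation'] if q is None else q); p=s['ee_pos'] if p is None else p
    for T in targets: print(np.round(T,1),'->',(M.inv().apply(np.array(T)-p)/750).round(4))
def ext(x,y,z): return PIV+x*ex+y*ey+[0,0,z]
E
python3 - <<'E'
from go import *
rel([[148,607,265],ext(-45,103,265),ext(-45,103,155)])
M=R.from_quat(sense()['orientation']); D=R.from_matrix(np.c_[-ex,ey,[0,0,-1]])
print((M.inv()*D).as_rotvec()/np.pi)
E
```

```text
[148 607 265] -> [ 0.0005  0.     -0.0801]
[563.3 177.1 265. ] -> [-0.6736 -0.4252 -0.0796]
[563.3 177.1 155. ] -> [-0.6736 -0.4251  0.067 ]
[-3.45378263e-04 -1.03553363e-05 -5.24567630e-02]
```

```bash
python3 -m creep '[{"dz":-0.08,"fingers":-1},{"dz":-0.08,"fingers":-1},{"dx":-0.6736,"dy":-0.4252,"dz":-0.08,"az":-0.0525,"fingers":-1},{"dx":-0.6736,"dy":-0.4252,"dz":-0.08,"az":-0.0525,"fingers":-1},{"dx":-0.6736,"dy":-0.4252,"dz":-0.08,"az":-0.0525,"fingers":-1},{"dx":-0.6736,"dy":-0.4252,"dz":-0.08,"az":-0.0525,"fingers":-1},{"dx":-0.6736,"dy":-0.4252,"dz":-0.08,"az":-0.0525,"fingers":-1},{"dx":-0.6736,"dy":-0.4252,"dz":-0.08,"az":-0.0525,"fingers":-1},{"dx":-0.6736,"dy":-0.4252,"dz":-0.08,"az":-0.0525,"fingers":-1},{"dx":-0.6736,"dy":-0.4252,"dz":-0.08,"az":-0.0525,"fingers":-1},{"dx":-0.6736,"dy":-0.4252,"dz":-0.08,"az":-0.0525,"fingers":-1},{"dx":-0.6736,"dy":-0.4252,"dz":-0.08,"az":-0.0525,"fingers":-1},{"dx":-0.6736,"dy":-0.4252,"dz":-0.08,"az":-0.0525,"fingers":-1},{"dx":-0.6736,"dy":-0.4252,"dz":-0.08,"az":-0.0525,"fingers":-1},{"dx":-0.6736,"dy":-0.4252,"dz":-0.08,"az":-0.0525,"fingers":-1},{"dx":-0.6736,"dy":-0.4252,"dz":-0.08,"az":-0.0525,"fingers":-1},{"dx":-0.6736,"dy":-0.4252,"dz":-0.08,"az":-0.0525,"fingers":-1},{"dx":-0.6736,"dy":-0.4252,"dz":-0.08,"az":-0.0525,"fingers":-1},{"dx":-0.6736,"dy":-0.4252,"dz":-0.08,"az":-0.0525,"fingers":-1},{"dx":-0.6736,"dy":-0.4252,"dz":-0.08,"az":-0.0525,"fingers":-1}]'
python3 - <<'E'
from go import *
s=sense(); print(s['ee_pos'],s['orientation'],s['width'],s['joint_pos'])
f=grab_frame('wrist'); save('w1',f)
rel([ext(-45,103,155)])
E
```

```text
[148.3648181  606.80694669 204.89719739] [ 1.19611815e-01  9.92820588e-01 -5.40915046e-04 -3.65529817e-05] 93.68391613163467 [-1.37249419  0.41793385 -0.01031254  1.61406255  0.0046731   1.11070463
 -0.0530002 ]
[563.3 177.1 155. ] -> [-0.6735 -0.4251  0.0671]invalid input at $[0]: expected keys dx, dy, dz, ax, ay, az, fingers
```

View pics/w1.png

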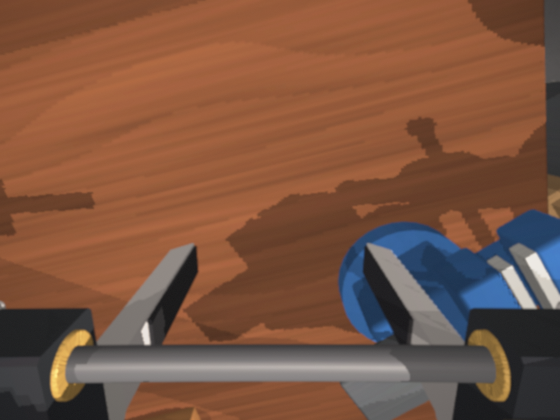

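The call was refused because every row needs all the keys, so the arm hasn't moved. The wrist view still shows only the vise near the start pose. I'll resend with full rows.

```bash
python3 -m creep '[{"dx":0,"dy":0,"dz":-0.08,"ax":0,"ay":0,"az":0,"fingers":-1},{"dx":0,"dy":0,"dz":-0.08,"ax":0,"ay":0,"az":0,"fingers":-1},{"dx":-0.6736,"dy":-0.4252,"dz":-0.08,"ax":0,"ay":0,"az":-0.0525,"fingers":-1},{"dx":-0.6736,"dy":-0.4252,"dz":-0.08,"ax":0,"ay":0,"az":-0.0525,"fingers":-1},{"dx":-0.6736,"dy":-0.4252,"dz":-0.08,"ax":0,"ay":0,"az":-0.0525,"fingers":-1},{"dx":-0.6736,"dy":-0.4252,"dz":-0.08,"ax":0,"ay":0,"az":-0.0525,"fingers":-1},{"dx":-0.6736,"dy":-0.4252,"dz":-0.08,"ax":0,"ay":0,"az":-0.0525,"fingers":-1},{"dx":-0.6736,"dy":-0.4252,"dz":-0.08,"ax":0,"ay":0,"az":-0.0525,"fingers":-1},{"dx":-0.6736,"dy":-0.4252,"dz":-0.08,"ax":0,"ay":0,"az":-0.0525,"fingers":-1},{"dx":-0.6736,"dy":-0.4252,"dz":-0.08,"ax":0,"ay":0,"az":-0.0525,"fingers":-1},{"dx":-0.6736,"dy":-0.4252,"dz":-0.08,"ax":0,"ay":0,"az":-0.0525,"fingers":-1},{"dx":-0.6736,"dy":-0.4252,"dz":-0.08,"ax":0,"ay":0,"az":-0.0525,"fingers":-1},{"dx":-0.6736,"dy":-0.4252,"dz":-0.08,"ax":0,"ay":0,"az":-0.0525,"fingers":-1},{"dx":-0.6736,"dy":-0.4252,"dz":-0.08,"ax":0,"ay":0,"az":-0.0525,"fingers":-1},{"dx":-0.6736,"dy":-0.4252,"dz":-0.08,"ax":0,"ay":0,"az":-0.0525,"fingers":-1},{"dx":-0.6736,"dy":-0.4252,"dz":-0.08,"ax":0,"ay":0,"az":-0.0525,"fingers":-1},{"dx":-0.6736,"dy":-0.4252,"dz":-0.08,"ax":0,"ay":0,"az":-0.0525,"fingers":-1},{"dx":-0.6736,"dy":-0.4252,"dz":-0.08,"ax":0,"ay":0,"az":-0.0525,"fingers":-1},{"dx":-0.6736,"dy":-0.4252,"dz":-0.08,"ax":0,"ay":0,"az":-0.0525,"fingers":-1}]'
python3 - <<'E'
from go import *
s=sense(); print(s['ee_pos'],s['orientation'],s['width'],s['joint_pos'])
f=grab_frame('wrist'); save('w2',f)
rel([ext(-45,103,155)])
E
```

```text
time: 1.73
ee_pos: [563.6, 176.7, 265.0]
orientation: [0.038, 0.999, -0.0, -0.0]
ft_force: [-0.2, 0.6, -0.3]
width: 0.4
gripper_force: 0.0
[563.55105333 176.73516967 265.01734708] [ 3.82000909e-02  9.99270021e-01 -2.52374382e-04 -3.38666253e-04] 0.4240239885214506 [-0.59233839  0.31410644  0.29882782  1.63955979 -0.09735544  1.20340927
  1.22218161]
[563.3 177.1 155. ] -> [-0.0007 -0.001   0.1468]
```

View pics/w2.png

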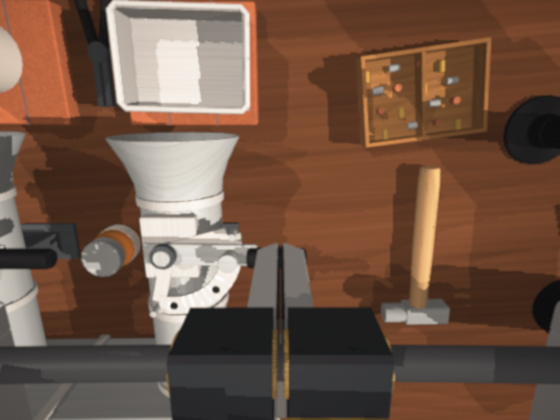

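The wrist view shows the left spindle at (161,257), with the lever running right to the fingers at about (255,257). The pan, hammer and tray are clear. I'll check the pivot from this view and work out the push rows.

```bash
cat >> go.py <<'E'
def push(t,r=103,over=0):
    l=np.array([np.sin(t),np.cos(t)]); n=np.array([np.cos(t),-np.sin(t)]); h=8*abs(n[0])+12.5*abs(n[1])
    return r*l-(9+h-over)*n
E
python3 - <<'E'
from go import *
f=load('w2'); s=sense(); T=f['T_tool_cam']; M=R.from_quat(s['orientation']).as_matrix()
g=dict(f,rotation=M@T[:3,:3],xyz=s['ee_pos']+M@T[:3,3])
for p in ((161,257),(255,257)):
    print(onplane(g,p,176),pts(g,p))
print('ref',(ext(-45,103,265)))
c=np.array([-45,103])
for t in np.r_[0:1.571:13j]:
    e=push(t)-c; print(round(t,3),'dx',(-e[0]/750).round(4),'dy',(e[1]/750).round(4))
for o in(4,8):
    e=push(1.571,over=o)-c; print(o,'dx',(-e[0]/750).round(4),'dy',(e[1]/750).round(4))
E
```

```text
[[594.36926988  74.6521897  176.        ]] [[595.78264163  73.28562401 172.64124176]]
[[600.46631199 153.85905099 176.        ]] [[600.35455656 153.8871676  176.25196744]]
ref [563.34426303 177.08228509 265.        ]
0.0 dx -0.0373 dy 0.0
0.131 dx -0.0534 dy 0.0021
0.262 dx -0.0698 dy 0.0022
0.393 dx -0.0865 dy 0.0003
0.524 dx -0.1031 dy -0.0036
0.655 dx -0.1193 dy -0.0098
0.785 dx -0.135 dy -0.0181
0.916 dx -0.1497 dy -0.0286
1.047 dx -0.1631 dy -0.0412
1.178 dx -0.1748 dy -0.0557
1.309 dx -0.1847 dy -0.072
1.44 dx -0.1923 dy -0.0898
1.571 dx -0.1973 dy -0.1087
4 dx -0.1973 dy -0.114
8 dx -0.1973 dy -0.1194
```

The pivot estimates agree within 5 mm, which is enough for this push. I'll descend and push to just past half-open.

```bash
python3 -m creep '[{"dx":0,"dy":0,"dz":0.05,"ax":0,"ay":0,"az":0,"fingers":-1},{"dx":0,"dy":0,"dz":0.1,"ax":0,"ay":0,"az":0,"fingers":-1},{"dx":0,"dy":0,"dz":0.147,"ax":0,"ay":0,"az":0,"fingers":-1},{"dx":0,"dy":0,"dz":0.147,"ax":0,"ay":0,"az":0,"fingers":-1}]'
python3 -m creep '[{"dx":-0.02,"dy":0,"dz":0,"ax":0,"ay":0,"az":0,"fingers":-1},{"dx":-0.037,"dy":0,"dz":0,"ax":0,"ay":0,"az":0,"fingers":-1},{"dx":-0.045,"dy":0.001,"dz":0,"ax":0,"ay":0,"az":0,"fingers":-1},{"dx":-0.053,"dy":0.002,"dz":0,"ax":0,"ay":0,"az":0,"fingers":-1},{"dx":-0.062,"dy":0.002,"dz":0,"ax":0,"ay":0,"az":0,"fingers":-1},{"dx":-0.07,"dy":0.002,"dz":0,"ax":0,"ay":0,"az":0,"fingers":-1},{"dx":-0.078,"dy":0.001,"dz":0,"ax":0,"ay":0,"az":0,"fingers":-1},{"dx":-0.0865,"dy":0,"dz":0,"ax":0,"ay":0,"az":0,"fingers":-1},{"dx":-0.095,"dy":-0.002,"dz":0,"ax":0,"ay":0,"az":0,"fingers":-1},{"dx":-0.103,"dy":-0.0035,"dz":0,"ax":0,"ay":0,"az":0,"fingers":-1},{"dx":-0.111,"dy":-0.0065,"dz":0,"ax":0,"ay":0,"az":0,"fingers":-1},{"dx":-0.119,"dy":-0.01,"dz":0,"ax":0,"ay":0,"az":0,"fingers":-1},{"dx":-0.127,"dy":-0.014,"dz":0,"ax":0,"ay":0,"az":0,"fingers":-1},{"dx":-0.135,"dy":-0.018,"dz":0,"ax":0,"ay":0,"az":0,"fingers":-1}]'
python3 - <<'E'
from go import *
s=sense(); print(s['ft_force'])
f=grab_frame('top'); save('t2',f); im=f['img'][95:195,190:340]
cv2.imwrite('pics/t2c.png',cv2.resize(im,None,fx=4,fy=4,interpolation=cv2.INTER_CUBIC)[:,:,::-1])
E
```

```text
time: 2.12
ee_pos: [559.4, 178.0, 149.4]
orientation: [0.036, 0.999, -0.002, -0.004]
ft_force: [-1.7, -0.2, -0.2]
width: 0.8
gripper_force: 0.0
time: 3.28
ee_pos: [663.8, 155.9, 155.2]
orientation: [0.037, 0.999, -0.0, -0.0]
ft_force: [-2.2, 1.3, -0.2]
width: 0.3
gripper_force: 0.7
[-2.22094254  1.30932873 -0.17492879]
```

View pics/t2c.png

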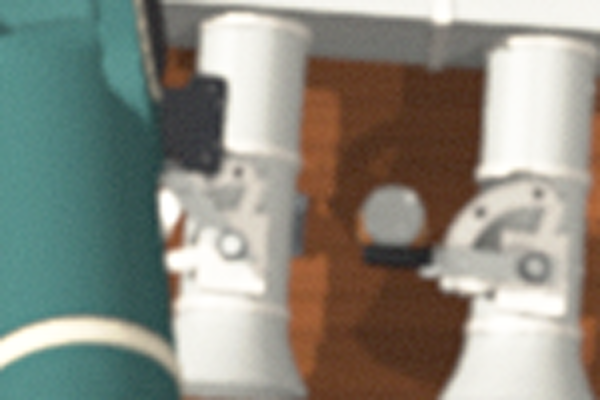

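The left lever now points diagonally at about 45°, from the spindle at (232,245) to the fingers. The right lever hasn't moved. I'll push on to the stop.

```bash
python3 -m creep '[{"dx":-0.0075,"dy":-0.005,"dz":0,"ax":0,"ay":0,"az":0,"fingers":-1},{"dx":-0.0147,"dy":-0.0105,"dz":0,"ax":0,"ay":0,"az":0,"fingers":-1},{"dx":-0.0215,"dy":-0.0165,"dz":0,"ax":0,"ay":0,"az":0,"fingers":-1},{"dx":-0.028,"dy":-0.023,"dz":0,"ax":0,"ay":0,"az":0,"fingers":-1},{"dx":-0.034,"dy":-0.030,"dz":0,"ax":0,"ay":0,"az":0,"fingers":-1},{"dx":-0.04,"dy":-0.0375,"dz":0,"ax":0,"ay":0,"az":0,"fingers":-1},{"dx":-0.045,"dy":-0.0455,"dz":0,"ax":0,"ay":0,"az":0,"fingers":-1},{"dx":-0.05,"dy":-0.054,"dz":0,"ax":0,"ay":0,"az":0,"fingers":-1},{"dx":-0.054,"dy":-0.063,"dz":0,"ax":0,"ay":0,"az":0,"fingers":-1},{"dx":-0.0573,"dy":-0.072,"dz":0,"ax":0,"ay":0,"az":0,"fingers":-1},{"dx":-0.06,"dy":-0.081,"dz":0,"ax":0,"ay":0,"az":0,"fingers":-1},{"dx":-0.062,"dy":-0.09,"dz":0,"ax":0,"ay":0,"az":0,"fingers":-1},{"dx":-0.062,"dy":-0.093,"dz":0,"ax":0,"ay":0,"az":0,"fingers":-1},{"dx":-0.062,"dy":-0.093,"dz":0,"ax":0,"ay":0,"az":0,"fingers":-1}]'
python3 - <<'E'
from go import *
s=sense(); print(s['ft_force'],((s['ee_pos']-PIV)@ex).round(1),((s['ee_pos']-PIV)@ey).round(1))
E
```

```text
time: 4.5
ee_pos: [704.8, 84.5, 155.4]
orientation: [0.037, 0.999, 0.001, 0.0]
ft_force: [2.9, 6.0, -2.3]
width: 0.5
gripper_force: 3.3
[ 2.91393579  6.04149216 -2.3393088 ] 103.0 21.3
```

```bash
python3 -m creep '[{"dx":0,"dy":-0.005,"dz":0,"ax":0,"ay":0,"az":0,"fingers":-1},{"dx":0,"dy":-0.009,"dz":0,"ax":0,"ay":0,"az":0,"fingers":-1},{"dx":0,"dy":-0.009,"dz":0,"ax":0,"ay":0,"az":0,"fingers":-1},{"dx":0,"dy":-0.009,"dz":0,"ax":0,"ay":0,"az":0,"fingers":-1}]'
```

```text
time: 4.83
ee_pos: [704.7, 84.1, 155.5]
orientation: [0.035, 0.999, 0.004, 0.001]
ft_force: [7.8, 29.6, -4.6]
width: 0.6
gripper_force: 14.9
```

It's on the hard stop: the force rose to 30 N and the tool moved only 0.4 mm. I'll back off, lift and check.

```bash
python3 -m creep '[{"dx":0,"dy":0.02,"dz":0,"ax":0,"ay":0,"az":0,"fingers":-1},{"dx":0,"dy":0.05,"dz":0,"ax":0,"ay":0,"az":0,"fingers":-1},{"dx":0,"dy":0.05,"dz":-0.05,"ax":0,"ay":0,"az":0,"fingers":-1},{"dx":0,"dy":0.05,"dz":-0.1,"ax":0,"ay":0,"az":0,"fingers":-1},{"dx":0,"dy":0.05,"dz":-0.15,"ax":0,"ay":0,"az":0,"fingers":-1},{"dx":0,"dy":0.05,"dz":-0.16,"ax":0,"ay":0,"az":0,"fingers":-1},{"dx":0,"dy":0.05,"dz":-0.16,"ax":0,"ay":0,"az":0,"fingers":-1}]'
python3 - <<'E'
from go import *
rel([[427.5,-354.5,275],[427.5,-354.5,200]])
E
```

```text
time: 5.42
ee_pos: [708.1, 113.7, 279.0]
orientation: [0.037, 0.999, 0.001, 0.003]
ft_force: [0.7, 0.4, -0.9]
width: 0.1
gripper_force: 0.0
[ 427.5 -354.5  275. ] -> [ 0.3263 -0.6505  0.0028]
[ 427.5 -354.5  200. ] -> [ 0.3268 -0.6506  0.1028]
```

```bash
python3 -m creep '[{"dx":0.2465,"dy":-0.6445,"dz":0,"ax":0,"ay":0,"az":0,"fingers":-1},{"dx":0.2465,"dy":-0.6445,"dz":0,"ax":0,"ay":0,"az":0,"fingers":-1},{"dx":0.2465,"dy":-0.6445,"dz":0,"ax":0,"ay":0,"az":0,"fingers":-1},{"dx":0.2465,"dy":-0.6445,"dz":0,"ax":0,"ay":0,"az":0,"fingers":-1},{"dx":0.2465,"dy":-0.6445,"dz":0,"ax":0,"ay":0,"az":0,"fingers":-1},{"dx":0.2465,"dy":-0.6445,"dz":0,"ax":0,"ay":0,"az":0,"fingers":-1},{"dx":0.2465,"dy":-0.6445,"dz":0,"ax":0,"ay":0,"az":0,"fingers":-1},{"dx":0.2465,"dy":-0.6445,"dz":0,"ax":0,"ay":0,"az":0,"fingers":-1},{"dx":0.2465,"dy":-0.6445,"dz":0,"ax":0,"ay":0,"az":0,"fingers":-1},{"dx":0.2465,"dy":-0.6445,"dz":0,"ax":0,"ay":0,"az":0,"fingers":-1},{"dx":0.2465,"dy":-0.6445,"dz":0,"ax":0,"ay":0,"az":0,"fingers":-1},{"dx":0.2465,"dy":-0.6445,"dz":0,"ax":0,"ay":0,"az":0,"fingers":-1},{"dx":0.2465,"dy":-0.6445,"dz":0,"ax":0,"ay":0,"az":0,"fingers":-1},{"dx":0.2465,"dy":-0.6445,"dz":0,"ax":0,"ay":0,"az":0,"fingers":-1},{"dx":0.2465,"dy":-0.6445,"dz":0,"ax":0,"ay":0,"az":0,"fingers":-1},{"dx":0.2465,"dy":-0.6445,"dz":0,"ax":0,"ay":0,"az":0,"fingers":-1}]'
python3 - <<'E'
from go import *
f=grab_frame('wrist'); save('w3',f); t=grab_frame('top'); save('t3',t)
im=f['img'].copy(); c=cv2.resize(t['img'][95:195,190:340],(300,200)); im[220:420,0:300]=c
cv2.imwrite('pics/w3c.png',im[:,:,::-1])
E
```

```text
time: 6.75
ee_pos: [486.6, -353.4, 274.6]
orientation: [0.037, 0.999, 0.0, -0.0]
ft_force: [1.2, 0.5, 1.6]
width: 0.5
gripper_force: 0.0
```

View pics/w3c.png

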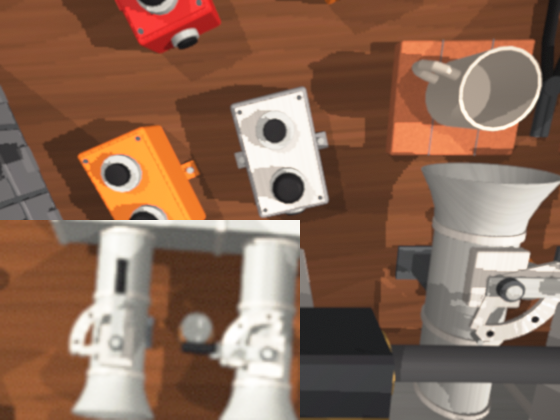

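The left lever lies along its duct, fully open, and the right one is still shut. In the wrist view the start button is at (275,130) and stop at (288,187).

```bash
python3 - <<'E'
from go import *
f=load('w3'); s=sense(); T=f['T_tool_cam']; M=R.from_quat(s['orientation']).as_matrix()
g=dict(f,rotation=M@T[:3,:3],xyz=s['ee_pos']+M@T[:3,3])
for (u,v),z in(((275,130),83),((288,187),95)):
    w=(f['img'][v-22:v+23,u-22:u+23].max(2)<75).astype(np.uint8); n,l,st,ce=cv2.connectedComponentsWithStats(w); i=1+np.argmax(st[1:,4]); p=ce[i]+[u-22,v-22]
    print(p,st[i],onplane(g,p,z),pts(g,p.round()))
t=cam('t3')
for x in((390,217),(389.6,217.1)): print(pts(t,np.round(x)))
for q in([428,-354.5,110],[428,-354.5,79],[428,-354.5,78]): rel([q])
E
```

```text
[274.13297872 130.44148936] [ 11  12  21  22 376] [[ 427.17557789 -354.61838158   83.        ]] [[ 426.56591305 -354.67193969   85.5625607 ]]
[287.53889675 187.62093352] [  7   8  30  30 707] [[ 487.05288238 -344.72256086   95.        ]] [[ 487.65222615 -344.25208944   94.35104378]]
[[ 384.20297143 -225.01669987  715.8762248 ]]
[[ 384.20297143 -225.01669987  715.8762248 ]]
[ 428.  -354.5  110. ] -> [ 0.0782 -0.0078  0.2199]
[ 428.  -354.5   79. ] -> [ 0.0782 -0.0078  0.2612]
[ 428.  -354.5   78. ] -> [ 0.0782 -0.0078  0.2625]
```

```bash
python3 -m creep '[{"dx":0.05,"dy":-0.005,"dz":0,"ax":0,"ay":0,"az":0,"fingers":-1},{"dx":0.079,"dy":-0.008,"dz":0,"ax":0,"ay":0,"az":0,"fingers":-1},{"dx":0.079,"dy":-0.008,"dz":0,"ax":0,"ay":0,"az":0,"fingers":-1},{"dx":0.079,"dy":-0.008,"dz":0.05,"ax":0,"ay":0,"az":0,"fingers":-1},{"dx":0.079,"dy":-0.008,"dz":0.1,"ax":0,"ay":0,"az":0,"fingers":-1},{"dx":0.079,"dy":-0.008,"dz":0.15,"ax":0,"ay":0,"az":0,"fingers":-1},{"dx":0.079,"dy":-0.008,"dz":0.19,"ax":0,"ay":0,"az":0,"fingers":-1},{"dx":0.079,"dy":-0.008,"dz":0.22,"ax":0,"ay":0,"az":0,"fingers":-1},{"dx":0.079,"dy":-0.008,"dz":0.24,"ax":0,"ay":0,"az":0,"fingers":-1},{"dx":0.079,"dy":-0.008,"dz":0.24,"ax":0,"ay":0,"az":0,"fingers":-1},{"dx":0.079,"dy":-0.008,"dz":0.24,"ax":0,"ay":0,"az":0,"fingers":-1}]'
```

```text
time: 7.77
ee_pos: [427.1, -355.2, 95.1]
orientation: [0.037, 0.999, 0.0, -0.0]
ft_force: [0.9, 0.5, 0.8]
width: 0.7
gripper_force: 0.0
```

```bash
python3 -m creep '[{"dx":0,"dy":0,"dz":0.008,"ax":0,"ay":0,"az":0,"fingers":-1},{"dx":0,"dy":0,"dz":0.016,"ax":0,"ay":0,"az":0,"fingers":-1},{"dx":0,"dy":0,"dz":0.02,"ax":0,"ay":0,"az":0,"fingers":-1},{"dx":0,"dy":0,"dz":0.023,"ax":0,"ay":0,"az":0,"fingers":-1},{"dx":0,"dy":0,"dz":0.023,"ax":0,"ay":0,"az":0,"fingers":-1},{"dx":0,"dy":0,"dz":0.023,"ax":0,"ay":0,"az":0,"fingers":-1}]'
```

```text
time: 8.27
ee_pos: [428.1, -356.3, 80.5]
orientation: [0.037, 0.999, -0.0, 0.002]
ft_force: [-6.2, 8.5, 41.5]
width: 0.3
gripper_force: 20.7
```

41 N at z = 80.5 means the button bottomed out, with the station a little taller than the text says (wrist depth gave 85.6 for its top). I'll back off and look.

```bash
python3 -m creep '[{"dx":0,"dy":0,"dz":-0.01,"ax":0,"ay":0,"az":0,"fingers":-1},{"dx":0,"dy":0,"dz":-0.03,"ax":0,"ay":0,"az":0,"fingers":-1},{"dx":0,"dy":0,"dz":-0.08,"ax":0,"ay":0,"az":0,"fingers":-1},{"dx":0,"dy":0,"dz":-0.13,"ax":0,"ay":0,"az":0,"fingers":-1},{"dx":0,"dy":0,"dz":-0.18,"ax":0,"ay":0,"az":0,"fingers":-1},{"dx":0,"dy":0,"dz":-0.23,"ax":0,"ay":0,"az":0,"fingers":-1},{"dx":-0.05,"dy":0,"dz":-0.25,"ax":0,"ay":0,"az":0,"fingers":-1},{"dx":-0.079,"dy":0.008,"dz":-0.25,"ax":0,"ay":0,"az":0,"fingers":-1},{"dx":-0.079,"dy":0.008,"dz":-0.25,"ax":0,"ay":0,"az":0,"fingers":-1},{"dx":-0.079,"dy":0.008,"dz":-0.25,"ax":0,"ay":0,"az":0,"fingers":-1}]'
python3 - <<'E'
from go import *
f=grab_frame('wrist'); save('w4',f); s=sense(); b=grab_frame('side'); save('s4',b)
T=f['T_tool_cam']; M=R.from_quat(s['orientation']).as_matrix(); print(s['ee_pos'],s['ft_force'])
g=dict(f,rotation=M@T[:3,:3],xyz=s['ee_pos']+M@T[:3,3])
def prof(g,m):
    uv=np.argwhere(m)[:,::-1]; return pts(g,uv)
m=np.zeros((420,560),bool); m[85:215,230:325]=1
Q=prof(g,m); d=np.hypot(Q[:,0]-427.2,Q[:,1]+354.6); e=np.hypot(Q[:,0]-487,Q[:,1]+344.7)
print('start top',np.median(Q[d<9,2]),'collar',np.median(Q[(d>15)&(d<19),2]),'stop',np.median(Q[e<10,2]),'lid',np.median(Q[(d>25)&(d<30)&(e>25)&(Q[:,2]>50),2]))
im=np.hstack([cv2.resize(f['img'][60:220,200:350],(375,400)),cv2.resize(b['img'][130:350,260:400],(255,400))])
cv2.imwrite('pics/w4c.png',im[:,:,::-1])
E
```

```text
time: 9.1
ee_pos: [487.1, -353.7, 265.3]
orientation: [0.037, 0.999, -0.0, -0.0]
ft_force: [-1.2, -0.2, -0.2]
width: 0.8
gripper_force: 0.0
[ 486.01122302 -354.20157753  265.22680757] [-0.55066823 -0.04365999 -0.24682785]
start top 86.82417634837924 collar 76.7488794132102 stop 93.7065966995799 lid 64.79415393618632
```

View pics/w4c.png

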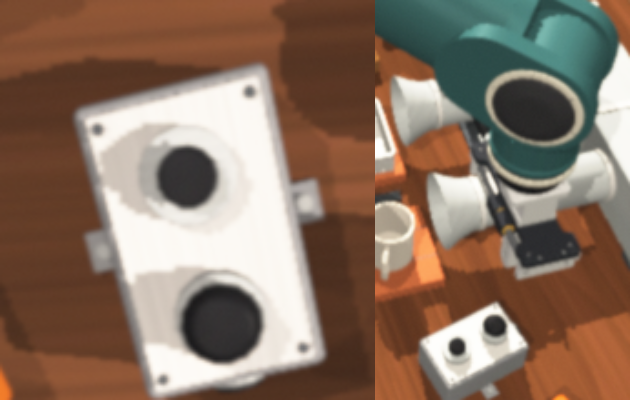

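The station is unchanged, but 80.5 mm isn't clear proof that the press went far enough. Pressing start again does no harm, so I'll repeat it in steps to read force against depth.

```bash
python3 -m creep '[{"dx":0.05,"dy":-0.005,"dz":0,"ax":0,"ay":0,"az":0,"fingers":-1},{"dx":0.079,"dy":-0.007,"dz":0,"ax":0,"ay":0,"az":0,"fingers":-1},{"dx":0.079,"dy":-0.007,"dz":0,"ax":0,"ay":0,"az":0,"fingers":-1},{"dx":0.079,"dy":-0.007,"dz":0.05,"ax":0,"ay":0,"az":0,"fingers":-1},{"dx":0.079,"dy":-0.007,"dz":0.1,"ax":0,"ay":0,"az":0,"fingers":-1},{"dx":0.079,"dy":-0.007,"dz":0.15,"ax":0,"ay":0,"az":0,"fingers":-1},{"dx":0.079,"dy":-0.007,"dz":0.19,"ax":0,"ay":0,"az":0,"fingers":-1},{"dx":0.079,"dy":-0.007,"dz":0.22,"ax":0,"ay":0,"az":0,"fingers":-1},{"dx":0.079,"dy":-0.007,"dz":0.233,"ax":0,"ay":0,"az":0,"fingers":-1},{"dx":0.079,"dy":-0.007,"dz":0.233,"ax":0,"ay":0,"az":0,"fingers":-1},{"dx":0.079,"dy":-0.007,"dz":0.233,"ax":0,"ay":0,"az":0,"fingers":-1}]'
R='{"dx":0,"dy":0'; 
python3 -m creep '[{"dx":0,"dy":0,"dz":0.004,"ax":0,"ay":0,"az":0,"fingers":-1},{"dx":0,"dy":0,"dz":0.004,"ax":0,"ay":0,"az":0,"fingers":-1},{"dx":0,"dy":0,"dz":0.004,"ax":0,"ay":0,"az":0,"fingers":-1}]' | egrep 'ee|ft'
python3 -m creep '[{"dx":0,"dy":0,"dz":0.003,"ax":0,"ay":0,"az":0,"fingers":-1},{"dx":0,"dy":0,"dz":0.003,"ax":0,"ay":0,"az":0,"fingers":-1},{"dx":0,"dy":0,"dz":0.003,"ax":0,"ay":0,"az":0,"fingers":-1}]' | egrep 'ee|ft'
python3 -m creep '[{"dx":0,"dy":0,"dz":0.003,"ax":0,"ay":0,"az":0,"fingers":-1},{"dx":0,"dy":0,"dz":0.003,"ax":0,"ay":0,"az":0,"fingers":-1},{"dx":0,"dy":0,"dz":0.003,"ax":0,"ay":0,"az":0,"fingers":-1}]' | egrep 'ee|ft'
python3 -m creep '[{"dx":0,"dy":0,"dz":0.003,"ax":0,"ay":0,"az":0,"fingers":-1},{"dx":0,"dy":0,"dz":0.003,"ax":0,"ay":0,"az":0,"fingers":-1},{"dx":0,"dy":0,"dz":0.003,"ax":0,"ay":0,"az":0,"fingers":-1}]' | egrep 'ee|ft'
```

```text
time: 10.12
ee_pos: [426.7, -355.6, 91.6]
orientation: [0.038, 0.999, -0.0, 0.0]
ft_force: [0.4, 0.3, 0.3]
width: 0.8
gripper_force: 0.0
ee_pos: [427.3, -355.3, 88.7]
ft_force: [-0.2, 0.9, -0.4]
ee_pos: [427.2, -355.3, 85.9]
ft_force: [2.4, -0.5, 1.9]
ee_pos: [427.2, -355.2, 83.4]
ft_force: [1.0, -1.6, 3.0]
ee_pos: [427.2, -355.3, 81.3]
ft_force: [2.1, 0.8, 7.3]
```

The force ramps gently from about 86 mm down to 81 mm, which is the button's spring over its full travel. One more small step should show the bottom, then I'll retreat.

```bash
python3 -m creep '[{"dx":0,"dy":0,"dz":0.002,"ax":0,"ay":0,"az":0,"fingers":-1},{"dx":0,"dy":0,"dz":0.002,"ax":0,"ay":0,"az":0,"fingers":-1},{"dx":0,"dy":0,"dz":0.002,"ax":0,"ay":0,"az":0,"fingers":-1}]' | egrep 'ee|ft'
python3 -m creep '[{"dx":0,"dy":0,"dz":-0.01,"ax":0,"ay":0,"az":0,"fingers":-1},{"dx":0,"dy":0,"dz":-0.04,"ax":0,"ay":0,"az":0,"fingers":-1},{"dx":0,"dy":0,"dz":-0.09,"ax":0,"ay":0,"az":0,"fingers":-1},{"dx":0,"dy":0,"dz":-0.14,"ax":0,"ay":0,"az":0,"fingers":-1},{"dx":0,"dy":0,"dz":-0.19,"ax":0,"ay":0,"az":0,"fingers":-1},{"dx":0,"dy":0,"dz":-0.24,"ax":0,"ay":0,"az":0,"fingers":-1},{"dx":0,"dy":0,"dz":-0.24,"ax":0,"ay":0,"az":0,"fingers":-1},{"dx":0,"dy":0,"dz":-0.24,"ax":0,"ay":0,"az":0,"fingers":-1},{"dx":0,"dy":0,"dz":-0.24,"ax":0,"ay":0,"az":0,"fingers":-1}]'
python3 - <<'E'
from go import *
t=grab_frame('top'); save('t5',t); cv2.imwrite('pics/t5c.png',t['img'][:,:,::-1])
E
```

```text
ee_pos: [427.3, -355.4, 80.8]
ft_force: [-4.2, 5.8, 28.3]
time: 12.12
ee_pos: [426.5, -354.6, 258.7]
orientation: [0.037, 0.999, 0.0, -0.0]
ft_force: [0.4, 0.6, 0.1]
width: 0.6
gripper_force: 0.0
```

View pics/t5c.png

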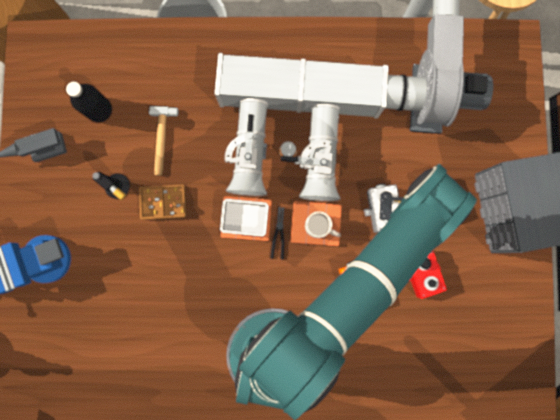

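The button bottomed out at 80.8 mm. The top view shows the left lever along its duct (250,122), the right lever shut, everything else in place and the arm clear, so I'm handing in.

```bash
python3 -c "from plant import sign_off; print(sign_off())"
```

```text
the job is handed in; nothing more can be done
None
```

I pushed the left damper (behind the pan) to its fully open stop, then pressed the fan's start button to the bottom twice (the second press only to confirm the first), kept the right damper shut, left everything else in place, and handed in the job at about 12 s.

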